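Rebuild the stack on a microscope focus spindle

ROBOT

A 6-joint arm with a two-finger parallel gripper is mounted at the origin on the work surface. World frame = base frame: x ahead of the robot, y to its left, z up, the work surface at z = 0. Lengths are in m, angles in rad, forces in N, time in s.
With the tool pointing down it reaches from about 0.325 to 0.85 m from the base axis. Payload 15.5 kg.
Tool frame: the origin (TCP) lies at the centre of the arm's flange, where the gripper is bolted on; the fingertips stand 191 mm ahead of it and the grasp point (between the pads) lies 172 mm ahead of it (hold_point_z is the distance from the TCP to the grasp point, in m); z points along the fingers, y is the direction in which the jaws open and shut (so a half turn about z gives the same grasp; the last joint's range is limited). The gripper opens to 91 mm and grips with 3 to 60 N. Pads are 32 mm wide; open, the fingers measure 118 mm over their backs; the gripper's body (76 mm by 178 mm) begins 60 mm behind the grasp point.
Start: joints at [-1.377, 0.494, 1.345, -0, 1.302, -0.096], TCP at [0.179, -0.599, 0.405] pointing down, gripper open.
Joint ranges: [-2.91, 2.91], [-0.82, 2.16], [0.22, 2.67], [-1.22, 4.37], [0.12, 2.79], [-3.08, 3.08]. Speed limits (rad/s): [1.89, 1.89, 2.57, 3.01, 3.01, 3.01].

INTERFACE

Orientations are given as [roll, pitch, yaw] about the fixed x, y, z axes, in that order (R = Rz(yaw) Ry(pitch) Rx(roll)).
In Python, from workcell import * gives the robot as it stands. The module is installed in compiled form; this text tells all that it offers.
- The arm moves only by the tool move_arm, never from a script. Its arguments are lists of equal length, an entry for each row: "linear": the shift along the world's x, y, z in cm, a list of three; "delta_rot": the turn, a rotation vector about the world's x, y, z in degrees, a list of three. In form: {"linear": [[dx, dy, dz], ...], "delta_rot": [[wx, wy, wz], ...]}. A call has 1 to 20 rows; each row is the pose to reach, as a shift and turn from the pose commanded when the call began; what a row does not reach only later rows make up. A row lasts 1/8 s, in which the tool goes at most 62.5 mm and 10.7 degrees, less where a joint would pass 70% of its speed; a pose out of reach is approached as far as the arm can. A call with a gripper value outside its range is refused whole. "jaw" is the opening, from 0 (shut) to 1 (fully open), set as the call begins (left out, the last holds). The fingers move at their own pace and stop on an object; the grip force is fixed at half the most. Time passes only in rows, so rows that repeat a pose let the fingers close. It gives the time, the measured TCP pose, the force and the opening at its end, in the units of the state.
- read_state(): the state, without advancing time (a new reading comes with each control period).
- capture(name): name is "side" or "top" or "wrist"; returns a dict with "image" (480x640x3 uint8, blue, green, red), "range_z" (480x640 float32, m along the optical axis (not along the pixel's ray), 0 where there is no reading), "mtx" (3x3 intrinsics, pixels), "cam_to_world" (4x4, takes a point from camera to world coordinates). Camera axes: x right, y down, z forward; pixel columns grow to the right and rows downward; lengths in m; the calibration is good to about 2 mm. A picture is of the moment at which its call begins.
- close_job(): hands the job in, once; it reports no verdict.
Trained networks look in the newest picture that a camera, given by its name, has taken for a name from the list of things; names that differ only in an ending like _2 or _b are one class to them, and where a whole thing is asked for, a point or a joint stands for the part that bears it (a point fixed in the world has none). Each returns a list of dicts, best first, with "conf" (0 to 1); they miss things now and then, are a little off and sometimes report something else, mostly with a low value. They report only what shows in the picture. A call takes as long as a camera call. They do not tell look-alikes from the thing itself.
- outline_of(camera, query): "region" (480x640 bool, what is visible of it) and "rect" ([left, top, right, bottom] in pixels, round what is visible of it).
- mark_of(camera, query): "centre" ([column, row] in pixels: a listed point, or the origin of a listed thing).
The state is a dict: "time_s": time; "q": joint angles; "dq": joint speeds; "joint_torque": joint torques, N m; "position": TCP position; "orientation": TCP orientation; "wrist_force": force on the tool from outside, world axes, zero at the start; "torque": the same for the moment, N m; "grip_width": finger opening in m.
Only numpy, scipy, OpenCV 4.12 (cv2) and the standard library are available. Lean on these libraries where they do the work, as an engineer would, in place of code of your own. Each camera call takes 0.05 s, during which the arm holds its last target.

TASK

Rebuild the microscope's focus spindle: thread the white spacer, then the steel washer, then the square brass bushing onto the upright spindle, one at a time, and let go with each fully home on the one below. The bushing only passes the two red keys when its slots line up with them, so rest it lightly on the keys and turn it until it drops in. Never push the bushing against the spindle or its keys with more than about 20 N, and leave the other things on the bench where they are.

Things in the scene. Friction and masses are not known exactly. Their poses are not given: they have to be found in the camera images.
- stand: fixed cream focus block, 120 (x) x 90 (y) x 22 mm, with a black round boss (diameter 52 mm, top 30 mm above the bench) in the middle of its top and a small black knob on its +y side; origin at the centre of its underside, z up. A steel spindle, diameter 15.6 mm, stands upright in the boss; it turns, but stiffly (friction 0.6 N m), so a bushing resting lightly on its keys does not drag it round
- nose (a point): where the top of the spindle is at rest, on its axis, 90 mm above the bench; the last 6 mm taper to diameter 8 mm. The spindle is sprung: pushed down it starts to sink at about 2.5 N, gives 1 N more per mm and stops hard after 7 mm (about 10 N); it springs back up by itself
- keys (a point): point on the spindle axis level with the tops of the two red keys at rest, 74 mm above the bench; axes as the block's. The keys stick out on opposite sides, each 5 mm wide, 12 mm high, reaching 13 mm from the axis. Their direction is not measured: seen from above, the line through them lies 6 to 86 degrees counter-clockwise of the block's +x axis
- seat (a point): centre of the top face of the black boss, on the spindle axis, 30 mm above the bench; axes as the block's. The spacer rests here; the washer's underside then comes 18 mm and the bushing's underside 24 mm above it
- spacer: white plastic ring, outer diameter 40 mm, bore 29.4 mm, 18 mm high (28 g), lying flat on the blue mat; passes the keys at any angle; origin at the centre of its underside, z along its axis
- washer: flat steel ring, outer diameter 44 mm, bore 29.4 mm, 6 mm thick (40 g), lying flat on the mat; passes the keys at any angle; origin at the centre of its underside, z along its axis
- bushing: square brass bushing, 36 x 36 mm across flats, 22 mm high (about 160 g), standing on the mat; bore about 18 mm with two slots running its full height along its own +x and -x, each 6.5 mm wide and reaching 15 mm from the axis (enters the keys within about 3 degrees either way, also half a turn round); origin at the centre of its underside, z along the bore
- mat: fixed blue rubber mat, 220 (x) x 320 (y) x 3 mm, on which the three parts, the objective and the screwdriver lie; origin at the centre of its underside
- objective: bystander: bare-metal microscope objective standing on the mat, diameter 24 mm, 38 mm high; origin at the centre of its underside
- screwdriver: bystander: screwdriver 150 mm long lying on the mat; origin below its middle, x along it
- marker: bystander: white marker with a red cap, 130 mm long, 15 mm high, lying on the bench; origin on its underside near the middle, x along it towards the cap
- dish: bystander: shallow white dish, diameter 90 mm, 16 mm high; origin at the centre of its underside
- dropper_bottle: bystander: small amber bottle with a blue cap, diameter 40 mm, 75 mm high; origin at the centre of its underside
- slide_box: bystander: green slide box 100 x 80 x 35 mm; origin at the centre of its underside
- eyepiece: bystander: black eyepiece standing upright, diameter 33 mm, 50 mm high; origin at the centre of its underside
Mind the look-alikes: they are no part of the job. Of the things shaped like the washer, the steel one is meant.

How it is judged:
On the way, in this order (a step that is already met when the one before it is completed fails the run):
1. the white spacer is on the spindle, seated on the boss, before the washer (horizontal distance between spacer and seat below 0.0035 m and z of spacer in the frame of seat between -0.002 and 0.002 m and angle between spacer's own z axis and vertical below 0.08 rad), for 0.1 s.
2. the steel washer is on the spindle, lying on the spacer (all of step 1 and horizontal distance between washer and seat below 0.0035 m and z of washer in the frame of seat between 0.016 and 0.02 m and angle between washer's own z axis and vertical below 0.08 rad), for 0.1 s.
3. the bushing has passed the keys and sits on the washer (all of step 2 and horizontal distance between bushing and seat below 0.003 m and z of bushing in the frame of seat between 0.022 and 0.026 m and angle between bushing's own z axis and vertical below 0.08 rad), for 0.1 s.
At the end, for the whole second after the job is handed in: Spacer on the boss, washer on the spacer, bushing on the washer: each within 2 mm of its seated height, within 3.5 mm (bushing 3 mm) of the spindle axis, flat within 0.08 rad, released and at rest (all of step 3 and linear speed of each of bushing, washer, spacer below 0.01 m/s); the robot touches nothing.
It fails at once if the bushing bears on the spindle or its keys with more than 22 N (contact force between bushing and stand above 22 N).
It fails at once if a bystander is moved by more than 20 mm (distance of any of objective, screwdriver, marker, dish, dropper_bottle, slide_box, eyepiece from where it was at the start of the episode above 0.02 m).
It also fails if it takes over 72 s, if anything falls off the work surface, if the arm or the gripper's body presses on something with over 40 N, if the wrist force passes 120 N, or if a joint passes its speed limit or range.

## Working session

There is one attempt and no reset: what is moved stays moved. The work goes in short steps, Python scripts to look and compute and a tool call to move; the robot and the scene stay as the last step left them, time stands still between calls to the robot, and variables do not carry over. Pictures are saved under pics/ and viewed, and the job is handed in when it is done.

Besides the shell and the picture viewer there is one more tool, called by a JSON object that holds its "api" and its "payload", one argument or row to a line. move_arm: Moves the arm, as the interface text tells. Its arguments: {"type":"object","properties":{"linear":{"type":"array"},"delta_rot":{"type":"array"},"jaw":{"type":"number"}},"required":["linear","delta_rot"]}

```bash
mkdir -p pics; cat > h.py <<'E'
from workcell import *
import numpy as np, cv2
def w(c,u,v,z=None):
    K=c['mtx'];T=c['cam_to_world']
    r=np.linalg.inv(K)@np.array([u,v,1.0])
    if z is None:
        d=c['range_z'][int(round(v)),int(round(u))]
        return T[:3,:3]@(r*d)+T[:3,3]
    d=T[:3,:3]@r; s=(z-T[2,3])/d[2]
    return T[:3,3]+s*d
def cloud(c):
    K=c['mtx'];T=c['cam_to_world'];Z=c['range_z']
    v,u=np.mgrid[:480,:640]
    P=np.stack([(u-K[0,2])/K[0,0]*Z,(v-K[1,2])/K[1,1]*Z,Z],-1)
    P=P@T[:3,:3].T+T[:3,3]; P[Z==0]=np.nan
    return P
E
python3 - <<'E'
from h import *
s=read_state();print(s['time_s'],s['position'],s['orientation'],s['grip_width'],s['wrist_force'])
for n in ['top','side','wrist']:
    c=capture(n);cv2.imwrite(f'pics/{n}0.png',c['image'])
    print(n,c['cam_to_world'][:3,3].round(3),c['mtx'][0,0])
    for q in ['stand','nose','keys','spacer','washer','bushing','objective','screwdriver']:
        print(q,[(np.round(m['centre'],1).tolist(),round(m['conf'],2)) for m in mark_of(n,q)])
E
```

```text
0.0 [ 0.1785689  -0.59876698  0.40411239] [-3.14029451e+00 -9.58836691e-05  2.89820802e-01] 0.09176238878539418 [ 0.41740986 -0.41825423  0.1800404 ]
top [0.464 0.03  1.1  ] 510.49803326615
stand [([294.9, 230.6], 0.87)]
nose [([290.7, 222.5], 0.77)]
keys [([290.7, 222.1], 0.67), ([292.5, 227.9], 0.64)]
spacer [([387.3, 285.7], 0.5)]
washer [([485.2, 365.1], 0.69), ([457.7, 298.4], 0.59)]
bushing [([426.0, 251.2], 0.56)]
objective [([486.8, 245.7], 0.54)]
screwdriver [([372.3, 226.8], 0.9)]
side [0.331 0.754 0.893] 521.928499642491
stand [([289.4, 276.1], 0.64)]
nose [([287.9, 244.8], 0.57)]
keys [([284.9, 251.8], 0.86)]
spacer [([363.8, 216.7], 0.77), ([288.8, 268.3], 0.17)]
washer [([445.0, 177.6], 0.57)]
bushing [([336.2, 187.1], 0.81), ([208.4, 387.4], 0.17)]
objective [([348.2, 157.4], 0.52)]
screwdriver [([305.1, 221.3], 0.95)]
wrist [ 0.241 -0.58   0.385] 358.9939461854378
stand []
nose []
keys []
spacer []
washer [([65.3, 23.3], 0.62)]
bushing []
objective []
screwdriver []
```

View pics/top0.png

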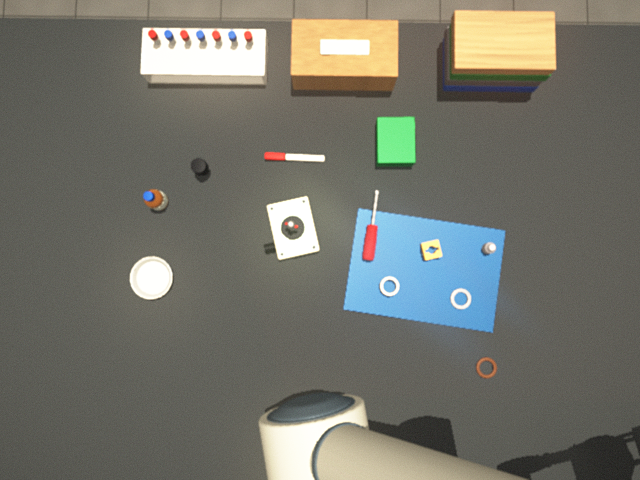

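View pics/side0.png

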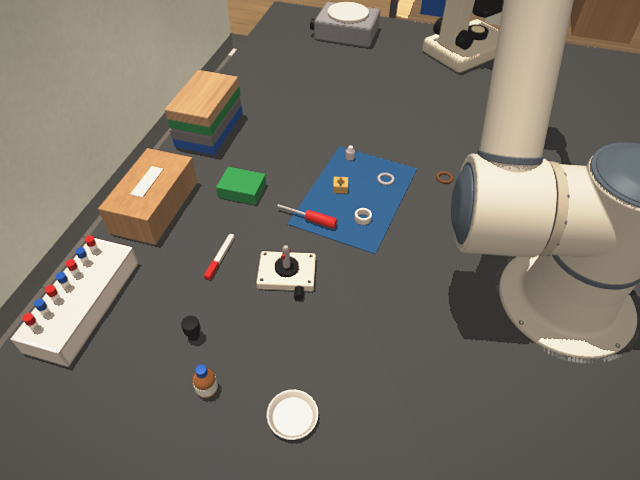

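```bash
python3 - <<'E'
import cv2
a=cv2.imread('pics/top0.png')
cv2.imwrite('pics/top0z.png',cv2.resize(a[190:390,240:520],None,fx=2.8,fy=2.8,interpolation=cv2.INTER_CUBIC))
E
```

```text
(no output)
```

View pics/top0z.png

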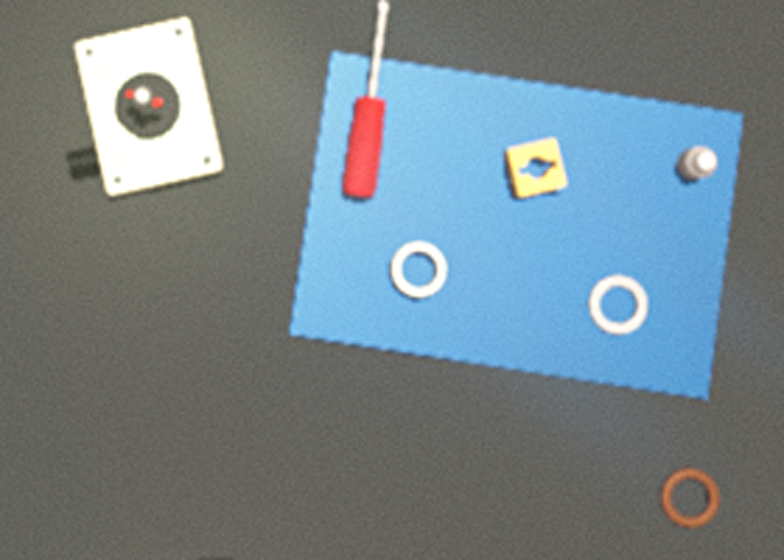

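The top view shows the spacer at (390,286), a taller white ring. There are two washer-shaped rings: the grey/steel one on the mat at (460,299), and a copper one on the bare bench at (486,367). The one on the mat fits the steel washer. The bushing is at (431,250), and the spindle at (292,227) has its red keys visible. Next I'll measure positions.

```bash
python3 - <<'E'
from h import *
c=capture('top');P=cloud(c)
for n,u,v in [('spacer',390,286),('washer',460,299),('bush',431,250),('copper',486,367),('obj',489,247)]:
    r=14; q=P[v-r:v+r,u-r:u+r].reshape(-1,3)
    print(n,w(c,u,v,0.015).round(4),'zmax',np.nanmax(q[:,2]).round(4))
for q,h in [('spacer',.021),('washer',.009),('bushing',.025),('stand',.022)]:
    for o in outline_of('top',q)[:2]:
        m=o['region'];vv,uu=np.nonzero(m)
        cen=np.array(o['rect']).reshape(2,2).mean(0)
        print(q,o['conf'],np.array(o['rect']).round(),m.sum(),w(c,*cen,h).round(4))
b=c['image'].astype(int)
red=(b[...,2]>120)&(b[...,1]<90)&(b[...,0]<90)
v,u=np.nonzero(red[210:245,270:320]);print([(a+270,d+210) for a,d in zip(u,v)])
print('nose',[w(c,*m['centre'],.09).round(4) for m in mark_of('top','nose')],'keys',[w(c,*m['centre'],.074).round(4) for m in mark_of('top','keys')])
# side
s=capture('side')
print('side nose',[w(s,*m['centre'],.09).round(4) for m in mark_of('side','nose')],'spacer',[w(s,*m['centre'],.003).round(4) for m in mark_of('side','spacer')],[w(s,*m['centre'],.003).round(4) for m in mark_of('side','washer')],[w(s,*m['centre'],.003).round(4) for m in mark_of('side','bushing')])
E
```

```text
spacer [ 0.4584 -0.1064  0.015 ] zmax 0.0253
washer [ 0.4337 -0.2538  0.015 ] zmax 0.0131
bush [ 0.5361 -0.1929  0.015 ] zmax 0.0304
copper [ 0.2939 -0.3069  0.015 ] zmax 0.0103
obj [ 0.5445 -0.3158  0.015 ] zmax 0.0457
spacer 0.68 [380. 278. 399. 296.] 169 [ 0.4563 -0.1041  0.021 ]
washer 0.71 [265. 197. 321. 262.] 2423 [0.576  0.1018 0.009 ]
washer 0.65 [476. 357. 499. 379.] 171 [ 0.291  -0.3128  0.009 ]
bushing 0.65 [420. 240. 440. 260.] 199 [ 0.536  -0.1889  0.025 ]
bushing 0.38 [192. 161. 207. 177.] 204 [0.7015 0.3036 0.025 ]
stand 0.62 [263. 198. 322. 260.] 2468 [0.5749 0.1026 0.022 ]
stand 0.27 [452. 288. 472. 309.] 123 [ 0.4343 -0.2559  0.022 ]
[]
nose [array([0.5821, 0.0983, 0.09  ])] keys [array([0.5834, 0.0996, 0.074 ])]
side nose [array([0.5758, 0.1003, 0.09  ])] spacer [array([ 0.4597, -0.1068,  0.003 ])] [array([ 0.4291, -0.2633,  0.003 ]), array([ 0.2916, -0.3179,  0.003 ])] [array([ 0.5388, -0.193 ,  0.003 ]), array([ 0.7638, -0.0998,  0.003 ])]
```

View pics/wrist0.png

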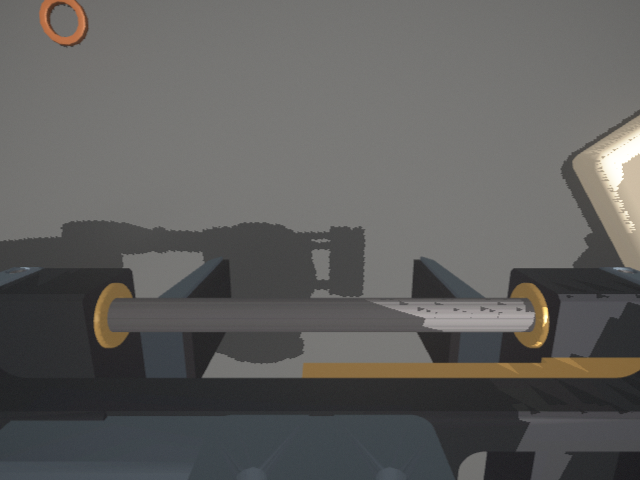

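The copper ring shows in the wrist view at (63,20), away from the gripper. Next I'll move to a viewing pose over the mat.

{"api": "move_arm", "payload": {
  "linear": [
    [2, 5, 0],
    [5, 10, 0],
    [8, 15, 0],
    [11, 21, 0],
    [14, 27, -2],
    [16, 32, -4],
    [18, 37, -5],
    [18.1, 41.9, -5.4],
    [18.1, 41.9, -5.4],
    [18.1, 41.9, -5.4],
    [18.1, 41.9, -5.4]
  ],
  "delta_rot": [
    [0, 0, -3],
    [0, 0, -6],
    [0, 0, -9],
    [0, 0, -12],
    [0, 0, -15],
    [0, 0, -16.6],
    [0, 0, -16.6],
    [0, 0, -16.6],
    [0, 0, -16.6],
    [0, 0, -16.6],
    [0, 0, -16.6]
  ],
  "jaw": 0.7
}}

```text
time_s: 3.32
position: [0.3598, -0.1809, 0.3509]
orientation: [3.141, -0.001, -0.001]
wrist_force: [1.1, 0.2, 0.1]
grip_width: 0.0639
```

```bash
cat >> h.py <<'E'
def save(c,n): cv2.imwrite(f'pics/{n}.png',c['image']); np.savez(f'{n}.npz',**c)
def st():
    s=read_state();print('t',round(s['time_s'],2),'p',np.round(s['position'],4),'o',np.round(s['orientation'],4),'g',round(s['grip_width'],4),'F',np.round(s['wrist_force'],2),'q',np.round(s['q'],2));return s
E
python3 - <<'E'
from h import *
st();c=capture('wrist');save(c,'w1')
print(c['cam_to_world'].round(4))
for q in ['spacer','washer','bushing','objective','nose']:
    for m in mark_of('wrist',q): print(q,np.round(m['centre'],1),round(m['conf'],2),w(c,*m['centre'],.003).round(4))
    for o in outline_of('wrist',q): print('  ',o['conf'],np.round(o['rect']),o['region'].sum())
E
```

```text
t 3.33 p [ 0.3598 -0.1809  0.3509] o [ 3.141e+00 -7.000e-04 -1.000e-03] g 0.0639 F [1.1  0.18 0.05] q [-0.61  0.26  1.93 -0.    0.95  0.96]
[[-5.000e-04 -9.722e-01 -2.339e-01  4.251e-01]
 [-1.000e+00  3.000e-04  8.000e-04 -1.804e-01]
 [-7.000e-04  2.339e-01 -9.722e-01  3.311e-01]
 [ 0.000e+00  0.000e+00  0.000e+00  1.000e+00]]
spacer [230.4 116.7] 0.94 [ 0.4585 -0.1017  0.003 ]
spacer [406.4 146.2] 0.53 [ 0.4337 -0.2556  0.003 ]
   0.79 [202.  88. 258. 139.] 1330
washer [409.1 147.2] 0.79 [ 0.4329 -0.2581  0.003 ]
washer [451.6 298.5] 0.72 [ 0.2901 -0.3077  0.003 ]
washer [232.8 118.5] 0.37 [ 0.457  -0.1037  0.003 ]
   0.86 [381. 120. 430. 172.] 1183
   0.47 [436. 276. 456. 292.] 184
bushing [332.5  13.7] 0.73 [ 0.5381 -0.1897  0.003 ]
   0.83 [308.   0. 364.  45.] 1683
   0.61 [131.   0. 529. 222.] 68191
objective [483.1   9.5] 0.55 [ 0.541 -0.312  0.003]
   0.96 [470.   2. 510.  20.] 617
   0.86 [ 1.  0. 43. 37.] 1173
```

View pics/w1.png

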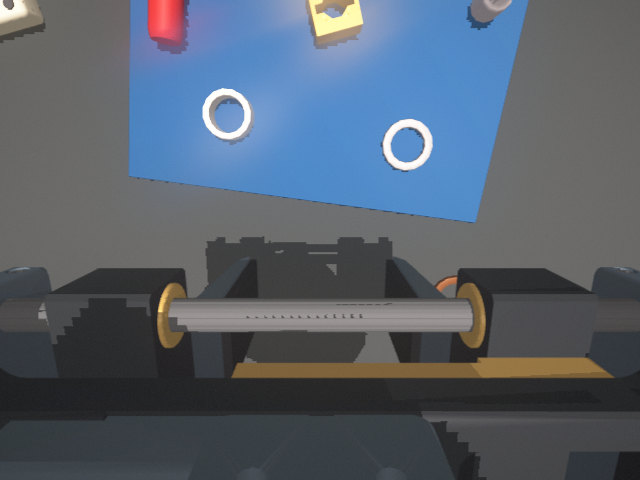

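The wrist view shows the spacer at (228,115), clearly tall. The flat steel ring is on the mat at (407,146), and the copper one is at (450,285) off the mat. I'll take the steel ring on the mat as the washer. Now I'll fit circles to both and confirm in an enlarged crop.

```bash
cat >> h.py <<'E'
def ringfit(c,u0,v0,ztop,r=40,R=None):
    """fit world circle to inner hole / outer contour of a bright ring at top plane"""
    im=c['image'][max(0,v0-r):v0+r,max(0,u0-r):u0+r]
    hsv=cv2.cvtColor(im,cv2.COLOR_BGR2HSV)
    m=((hsv[...,1]<70)&(hsv[...,2]>130)).astype(np.uint8)
    cs,h=cv2.findContours(m,cv2.RETR_CCOMP,cv2.CHAIN_APPROX_NONE)
    out=[]
    for k in cs:
        if len(k)<40: continue
        k=k[:,0]+[max(0,u0-r),max(0,v0-r)]
        q=np.array([w(c,a,b,ztop)[:2] for a,b in k])
        (A,res,_,_)=np.linalg.lstsq(np.c_[2*q,np.ones(len(q))],(q**2).sum(1),rcond=None)
        out.append((A[:2].round(4),round(float(np.sqrt(A[2]+A[0]**2+A[1]**2)),4),len(k)))
    return out
E
python3 - <<'E'
from h import *
c=dict(np.load('w1.npz'))
print('spacer',ringfit(c,229,114,.021)); print('washer',ringfit(c,407,146,.009))
P=cloud(c)
for n,u,v in [('sp',229,114),('wa',407,146)]:
    q=P[v-30:v+30,u-30:u+30].reshape(-1,3);print(n,np.nanpercentile(q[:,2],[5,50,95,99.5]).round(4))
im=c['image'][60:320,180:480];cv2.imwrite('pics/w1z.png',cv2.resize(im,None,fx=2.3,fy=2.3))
E
```

```text
spacer [(array([ 0.4583, -0.104 ]), 0.0204, 147), (array([ 0.4578, -0.105 ]), 0.0129, 92)]
washer [(array([ 0.4349, -0.2548]), 0.0213, 143), (array([ 0.435 , -0.2547]), 0.0147, 99)]
sp [0.0022 0.0038 0.0217 0.0227]
wa [0.002  0.0036 0.0096 0.0107]
```

View pics/w1z.png

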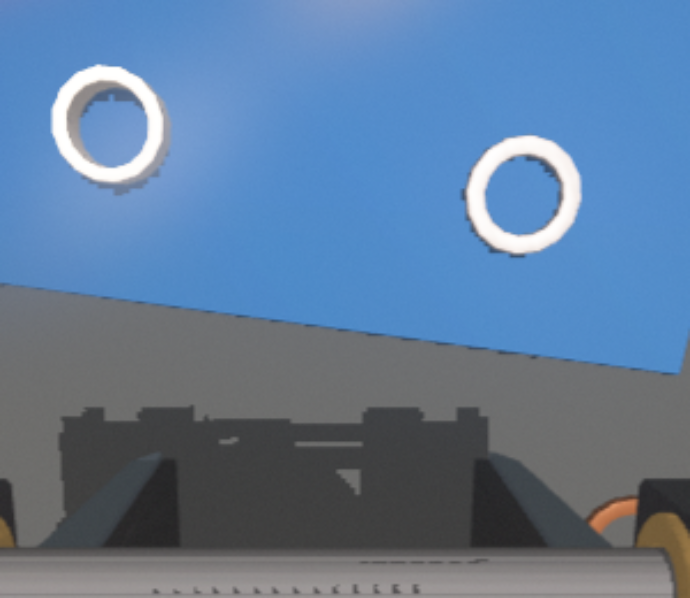

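{"api": "move_arm", "payload": {
  "linear": [
    [3, 2, 0],
    [6, 5, 0],
    [9.8, 7.7, -1],
    [9.8, 7.7, -2],
    [9.8, 7.7, -4],
    [9.8, 7.7, -6],
    [9.8, 7.7, -8],
    [9.8, 7.7, -10],
    [9.8, 7.7, -12],
    [9.8, 7.7, -14],
    [9.8, 7.7, -15.4],
    [9.8, 7.7, -15.4]
  ],
  "delta_rot": [
    [0, 0, 10],
    [0, 0, 20],
    [0, 0, 30],
    [0, 0, 40],
    [0, 0, 50],
    [0, 0, 60],
    [0, 0, 70],
    [0, 0, 80],
    [0, 0, 90],
    [0, 0, 90],
    [0, 0, 90],
    [0, 0, 90]
  ]
}}

```text
time_s: 5.38
position: [0.4574, -0.1029, 0.1961]
orientation: [-3.14, -0.001, 1.571]
wrist_force: [0.0, -0.1, 0.5]
grip_width: 0.0638
```

{"api": "move_arm", "payload": {
  "linear": [
    [0, 0, 0],
    [0, 0, 0],
    [0, 0, 0],
    [0, 0, 0],
    [0, 0, 0]
  ],
  "delta_rot": [
    [0, 0, 0],
    [0, 0, 0],
    [0, 0, 0],
    [0, 0, 0],
    [0, 0, 0]
  ],
  "jaw": 0.35
}}

```text
time_s: 6.0
position: [0.4577, -0.103, 0.1972]
orientation: [3.141, 0.0, 1.571]
wrist_force: [-0.3, 0.3, 7.8]
grip_width: 0.0394
```

{"api": "move_arm", "payload": {
  "linear": [
    [0, 0, 0.2],
    [0, 0, 0.2],
    [0, 0, 0.2],
    [0, 0, 0.2],
    [0, 0, 0.2],
    [0, 0, 0.2],
    [0, 0, 0.2],
    [0, 0, 0.2],
    [0, 0, 0.2],
    [0, 0, 0.2],
    [0, 0, 0.2],
    [0, 0, 0.2]
  ],
  "delta_rot": [
    [0, 0, 0],
    [0, 0, 0],
    [0, 0, -10],
    [0, 0, -20],
    [0, 0, -30],
    [0, 0, -40],
    [0, 0, -50],
    [0, 0, -60],
    [0, 0, -70],
    [0, 0, -80],
    [0, 0, -90],
    [0, 0, -90]
  ],
  "jaw": 0.6
}}

```text
time_s: 7.5
position: [0.4576, -0.1029, 0.1987]
orientation: [-3.142, 0.0, 0.001]
wrist_force: [0.7, 0.6, -0.1]
grip_width: 0.0548
```

{"api": "move_arm", "payload": {
  "linear": [
    [0, 0, 0],
    [0, 0, 0],
    [0, 0, 0],
    [0, 0, 0],
    [0, 0, 0]
  ],
  "delta_rot": [
    [0, 0, 0],
    [0, 0, 0],
    [0, 0, 0],
    [0, 0, 0],
    [0, 0, 0]
  ],
  "jaw": 0.3
}}

```text
time_s: 8.12
position: [0.4576, -0.1029, 0.1987]
orientation: [-3.142, 0.0, 0.0]
wrist_force: [-0.6, -0.4, 0.0]
grip_width: 0.0389
```

{"api": "move_arm", "payload": {
  "linear": [
    [0, 0, 4],
    [0, 1, 9],
    [1, 5, 11.1],
    [2, 10, 11.1],
    [3, 15, 11.1],
    [4, 18, 11.1],
    [4.7, 20.3, 11.1],
    [4.7, 20.3, 11.1],
    [4.7, 20.3, 11.1],
    [4.7, 20.3, 11.1]
  ],
  "delta_rot": [
    [0, 0, 0],
    [0, 0, 0],
    [0, 0, 0],
    [0, 0, 0],
    [0, 0, 0],
    [0, 0, 0],
    [0, 0, 0],
    [0, 0, 0],
    [0, 0, 0],
    [0, 0, 0]
  ]
}}

```text
time_s: 9.38
position: [0.5044, 0.0994, 0.3097]
orientation: [3.141, 0.0, -0.001]
wrist_force: [-0.4, 0.3, -0.1]
grip_width: 0.0385
```

```bash

python3 - <<'E'
from h import *
st();c=capture('wrist');save(c,'w2')
for q,z in [('nose',.09),('keys',.074),('stand',0),('seat',.03)]:
    for m in mark_of('wrist',q): print(q,np.round(m['centre'],1),round(m['conf'],2),w(c,*m['centre'],z).round(4))
E
```

```text
t 9.38 p [0.5044 0.0994 0.3097] o [ 3.1415e+00  3.0000e-04 -7.0000e-04] g 0.0385 F [-0.35  0.3  -0.15] q [ 0.08  0.46  1.73 -0.    0.95  1.65]
nose [313.1 136. ] 0.76 [0.5801 0.1042 0.09  ]
keys [312.4 139.1] 0.81 [0.5792 0.105  0.074 ]
stand [318.4 142.7] 0.86 [0.5797 0.1021 0.    ]
seat [316.4 141.1] 0.6 [0.5798 0.1033 0.03  ]
```

View pics/w2.png

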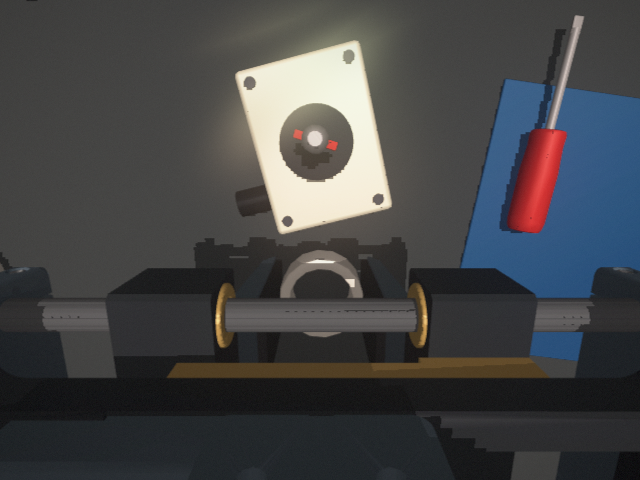

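The spindle tip is at (315,139), the red keys are at (298,134) and (332,145), and the held spacer is at (321,293). Next I'll take precise measurements from this frame.

```bash

python3 - <<'E'
from h import *
c=dict(np.load('w2.npz'));im=c['image']
h=cv2.cvtColor(im,cv2.COLOR_BGR2HSV)
def blobs(m,off):
    n,l,s,ce=cv2.connectedComponentsWithStats(m.astype(np.uint8))
    return [(s[i,4],ce[i]+off,s[i,:4]) for i in range(1,n) if s[i,4]>15]
v0,v1,u0,u1=100,185,270,360
H=h[v0:v1,u0:u1]
red=((H[...,0]<10)|(H[...,0]>170))&(H[...,1]>120)&(H[...,2]>90)
R=blobs(red,[u0,v0]);p=[]
for b in R: print('red',b[0],b[1].round(1),w(c,*b[1],.074).round(4)); p.append(w(c,*b[1],.074))
d=p[0]-p[1];print('line deg',np.degrees(np.arctan2(d[1],d[0]))%180,'mid',(p[0]+p[1])/2,'len',np.linalg.norm(d))
tip=(H[...,1]<60)&(H[...,2]>150)
for b in blobs(tip,[u0,v0]): print('tip',b[0],b[1].round(1),w(c,*b[1],.09).round(4))
# block outline
blk=((h[...,1]<90)&(h[...,2]>130)).astype(np.uint8)[30:245,225:400]
cs,_=cv2.findContours(blk,cv2.RETR_EXTERNAL,cv2.CHAIN_APPROX_NONE)
k=max(cs,key=cv2.contourArea)[:,0]+[225,30]
q=np.array([w(c,a,b,.022)[:2] for a,b in k],np.float32)
print('block',cv2.minAreaRect(q))
# boss
bs=(h[...,2]<90).astype(np.uint8)[95:190,270:365]
cs,_=cv2.findContours(bs,cv2.RETR_EXTERNAL,cv2.CHAIN_APPROX_NONE)
k=max(cs,key=cv2.contourArea)[:,0]+[270,95]
q=np.array([w(c,a,b,.030)[:2] for a,b in k],np.float32)
print('boss',cv2.minEnclosingCircle(q),q.mean(0))
cv2.imwrite('pics/w2z.png',cv2.resize(im[90:200,250:380],None,fx=5,fy=5,interpolation=cv2.INTER_CUBIC))
# held spacer cross-check
P=cloud(c);q=P[262,300:345];print(np.nanmean(q,0))
E
```

```text
red 72 [297.6 133.9] [0.5821 0.1135 0.074 ]
red 89 [331.8 144.9] [0.576  0.0938 0.074 ]
line deg 72.80686577513428 mid [0.57900742 0.10363278 0.074     ] len 0.020677291196592423
tip 3182 [312.3 141.7] [0.5772 0.1047 0.09  ]
tip 222 [314.5 137.3] [0.5795 0.1035 0.09  ]
block ((0.5796144008636475, 0.10384166240692139), (0.1192094013094902, 0.0892411470413208), 13.748115539550781)
boss ((0.5708444714546204, 0.10587189346551895), 0.013691135682165623) [0.56877995 0.10729035]
[0.52222707 0.09949324 0.13108832]
```

View pics/w2z.png

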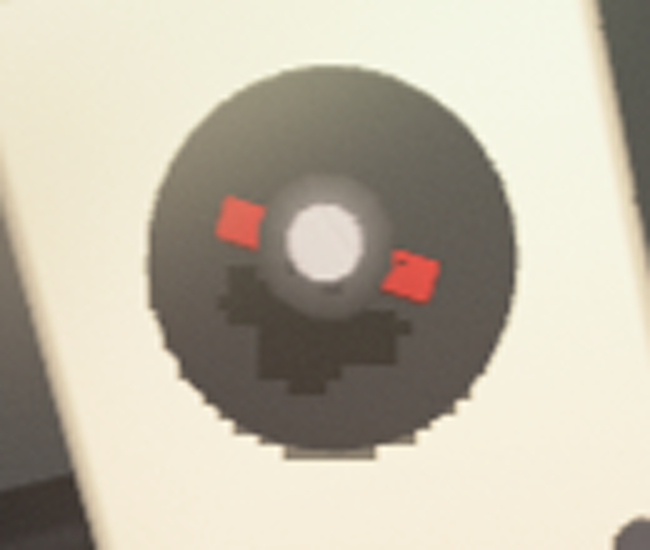

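{"api": "move_arm", "payload": {
  "linear": [
    [4, 0.4, 0],
    [7.5, 0.4, 0],
    [7.5, 0.4, -1],
    [7.5, 0.4, -2.2],
    [7.5, 0.4, -3.2],
    [7.5, 0.4, -3.6],
    [7.5, 0.4, -4],
    [7.5, 0.4, -4.4]
  ],
  "delta_rot": [
    [0, 0, 0],
    [0, 0, 0],
    [0, 0, 0],
    [0, 0, 0],
    [0, 0, 0],
    [0, 0, 0],
    [0, 0, 0],
    [0, 0, 0]
  ]
}}

```text
time_s: 10.62
position: [0.5796, 0.1041, 0.2657]
orientation: [-3.142, -0.0, 0.0]
wrist_force: [-0.4, 0.8, -0.3]
grip_width: 0.0388
```

{"api": "move_arm", "payload": {
  "linear": [
    [0, 0, -0.6],
    [0, 0, -1.4],
    [0, 0, -2.4],
    [0, 0, -3.2],
    [0, 0, -3.7],
    [0, 0, -3.9],
    [0, 0, -3.9]
  ],
  "delta_rot": [
    [0, 0, 0],
    [0, 0, 0],
    [0, 0, 0],
    [0, 0, 0],
    [0, 0, 0],
    [0, 0, 0],
    [0, 0, 0]
  ]
}}

```text
time_s: 11.5
position: [0.5796, 0.104, 0.2267]
orientation: [3.142, -0.0, 0.0]
wrist_force: [0.1, -0.1, -0.4]
grip_width: 0.0388
```

{"api": "move_arm", "payload": {
  "linear": [
    [0, 0, 0],
    [0, 0, 0],
    [0, 0, 0],
    [0, 0, 2],
    [0, 0, 5],
    [0, 0, 8],
    [-3, -6, 8],
    [-6, -12, 8]
  ],
  "delta_rot": [
    [0, 0, 0],
    [0, 0, 0],
    [0, 0, 0],
    [0, 0, 0],
    [0, 0, 0],
    [0, 0, 0],
    [0, 0, 5],
    [0, 0, 15]
  ],
  "jaw": 0.65
}}

```text
time_s: 12.5
position: [0.525, -0.005, 0.3071]
orientation: [3.141, -0.001, 0.256]
wrist_force: [0.2, -1.2, 0.1]
grip_width: 0.0597
```

```bash

python3 - <<'E'
from h import *
st();c=capture('wrist');save(c,'w3');c=capture('top');save(c,'t3');s=capture('side');save(s,'s3')
a=cv2.resize(c['image'][190:270,250:350],(500,400),interpolation=cv2.INTER_CUBIC)
b=cv2.resize(s['image'][220:300,240:340],(500,400),interpolation=cv2.INTER_CUBIC)
cv2.imwrite('pics/c3.png',cv2.resize(np.hstack([a,b]),(800,320)))
E
```

```text
t 12.5 p [ 0.525  -0.005   0.3071] o [ 3.141e+00 -1.000e-03  2.556e-01] g 0.0597 F [ 0.23 -1.19  0.1 ] q [-0.12  0.48  1.7  -0.    0.96  1.19]
```

View pics/c3.png

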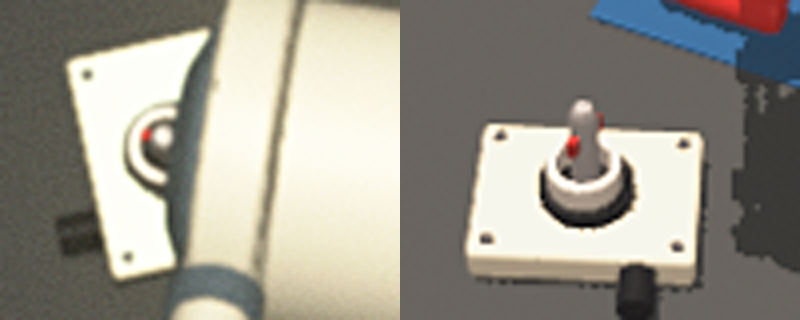

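View pics/w3.png

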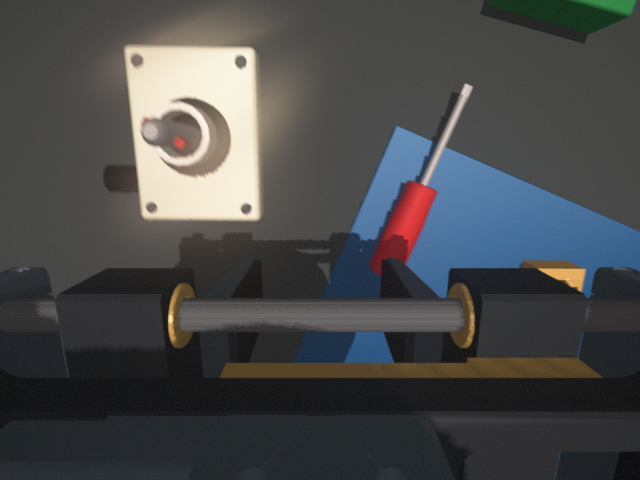

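The side and wrist crops show the spacer flat on the boss with the spindle through it. Next is the washer.

{"api": "move_arm", "payload": {
  "linear": [
    [-1.5, -5, 0],
    [-3, -10, 0],
    [-5, -15, 0],
    [-7, -20, -2],
    [-8.5, -23.8, -4],
    [-8.5, -23.8, -7],
    [-8.5, -23.8, -9],
    [-8.5, -23.8, -10],
    [-8.5, -23.8, -10.9],
    [-8.5, -23.8, -10.9]
  ],
  "delta_rot": [
    [0, 0, 10],
    [0, 0, 20],
    [0, 0, 30],
    [0, 0, 40],
    [0, 0, 50],
    [0, 0, 60],
    [0, 0, 70],
    [0, 0, 75],
    [0, 0, 75],
    [0, 0, 75]
  ]
}}

```text
time_s: 13.9
position: [0.4412, -0.2418, 0.1973]
orientation: [-3.141, -0.0, 1.556]
wrist_force: [-0.6, 0.2, -1.0]
grip_width: 0.0592
```

{"api": "move_arm", "payload": {
  "linear": [
    [0, 0, 0],
    [0, 0, 0],
    [0, 0, 0],
    [0, 0, 0],
    [0, 0, 0]
  ],
  "delta_rot": [
    [0, 0, 0],
    [0, 0, 0],
    [0, 0, 0],
    [0, 0, 0],
    [0, 0, 0]
  ],
  "jaw": 0.35
}}

```text
time_s: 14.52
position: [0.4409, -0.2422, 0.198]
orientation: [3.141, 0.0, 1.559]
wrist_force: [0.0, 1.2, 6.0]
grip_width: 0.0398
```

The TCP ended up short in y because of joint-speed limiting, and the ring was gripped off-centre. I'll open, back off and look again.

{"api": "move_arm", "payload": {
  "linear": [
    [0, 0, 0],
    [0, 0, 0],
    [0, 0, 3],
    [-3, 0, 8],
    [-7, 0, 11],
    [-10, 0, 13],
    [-11, 0, 13],
    [-11, 0, 13],
    [-11, 0, 13],
    [-11, 0, 13],
    [-11, 0, 13]
  ],
  "delta_rot": [
    [0, 0, 0],
    [0, 0, 0],
    [0, 0, -8],
    [0, 0, -18],
    [0, 0, -28],
    [0, 0, -38],
    [0, 0, -48],
    [0, 0, -58],
    [0, 0, -68],
    [0, 0, -78],
    [0, 0, -89.5]
  ],
  "jaw": 0.65
}}

```text
time_s: 15.9
position: [0.3307, -0.2421, 0.3277]
orientation: [-3.141, 0.0, 0.004]
wrist_force: [-0.5, -0.1, -0.5]
grip_width: 0.0592
```

```bash

python3 - <<'E'
from h import *
st();c=capture('wrist');save(c,'w4')
for q in ['washer','bushing']:
    for m in mark_of('wrist',q): print(q,np.round(m['centre'],1),round(m['conf'],2),w(c,*m['centre'],.003).round(4))
E
```

```text
t 15.9 p [ 0.3307 -0.2421  0.3277] o [-3.1415e+00  2.0000e-04  4.1000e-03] g 0.0592 F [-0.49 -0.11 -0.45] q [-0.78  0.31  1.95 -0.    0.88  0.79]
washer [394.9 276.2] 0.63 [ 0.2919 -0.3074  0.003 ]
bushing [243.1  20.8] 0.36 [ 0.4956 -0.1812  0.003 ]
```

View pics/w4.png

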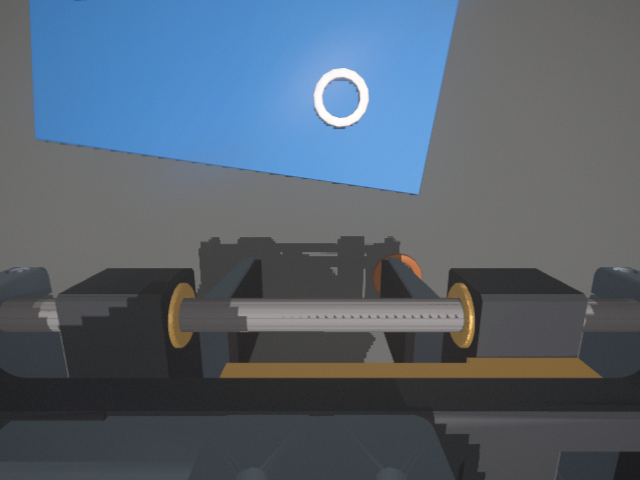

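```bash

python3 - <<'E'
from h import *
c=dict(np.load('w4.npz'));print(ringfit(c,341,97,.009))
E
```

```text
[(array([ 0.4403, -0.2561]), 0.0214, 162), (array([ 0.4401, -0.256 ]), 0.0145, 108)]
```

{"api": "move_arm", "payload": {
  "linear": [
    [3, -0.5, -2],
    [6, -1, -4],
    [9, -1.4, -6],
    [11, -1.4, -8],
    [11, -1.4, -10],
    [11, -1.4, -12],
    [11, -1.4, -12.9],
    [11, -1.4, -12.9],
    [11, -1.4, -12.9]
  ],
  "delta_rot": [
    [0, 0, 0],
    [0, 0, 0],
    [0, 0, 0],
    [0, 0, 0],
    [0, 0, 0],
    [0, 0, 0],
    [0, 0, 0],
    [0, 0, 0],
    [0, 0, 0]
  ]
}}

```text
time_s: 17.18
position: [0.441, -0.2563, 0.1993]
orientation: [3.141, -0.001, 0.011]
wrist_force: [0.6, -0.1, -0.1]
grip_width: 0.0593
```

{"api": "move_arm", "payload": {
  "linear": [
    [0, 0, 0],
    [0, 0, 0],
    [0, 0, 0],
    [0, 0, 0],
    [0, 0, 0]
  ],
  "delta_rot": [
    [0, 0, 0],
    [0, 0, 0],
    [0, 0, 0],
    [0, 0, 0],
    [0, 0, 0]
  ],
  "jaw": 0.35
}}

```text
time_s: 17.8
position: [0.4412, -0.2563, 0.2]
orientation: [3.14, -0.002, 0.01]
wrist_force: [-0.0, 3.7, 24.5]
grip_width: 0.032
```

The tips were too high and rode up onto the ring. I'll open, drop lower and regrip.

{"api": "move_arm", "payload": {
  "linear": [
    [0, 0, 0.1],
    [0, 0, 0.1],
    [0, 0, 0.1],
    [0, 0, -0.1],
    [0, 0, -0.35],
    [0, 0, -0.35],
    [0, 0, -0.35]
  ],
  "delta_rot": [
    [0, 0, 0],
    [0, 0, 0],
    [0, 0, 0],
    [0, 0, 0],
    [0, 0, 0],
    [0, 0, 0],
    [0, 0, 0]
  ],
  "jaw": 0.65
}}

```text
time_s: 18.68
position: [0.4408, -0.2561, 0.1952]
orientation: [-3.141, 0.0, 0.01]
wrist_force: [-0.3, -0.6, -0.5]
grip_width: 0.0595
```

{"api": "move_arm", "payload": {
  "linear": [
    [0, 0, 0],
    [0, 0, 0],
    [0, 0, 0],
    [0, 0, 0],
    [0, 0, 0]
  ],
  "delta_rot": [
    [0, 0, 0],
    [0, 0, 0],
    [0, 0, 0],
    [0, 0, 0],
    [0, 0, 0]
  ],
  "jaw": 0.42
}}

```text
time_s: 19.3
position: [0.4408, -0.2562, 0.1953]
orientation: [3.142, -0.0, 0.01]
wrist_force: [-0.3, 0.3, 1.4]
grip_width: 0.0423
```

{"api": "move_arm", "payload": {
  "linear": [
    [0, 0, 0],
    [0, 0, 0],
    [0, 0, 0],
    [0, 0, 0],
    [0, 0, 0],
    [0, 0, 0],
    [0, 0, 0],
    [0, 0, 0],
    [0, 0, 0],
    [0, 0, 0],
    [0, 0, 0],
    [0, 0, 0]
  ],
  "delta_rot": [
    [0, 0, 0],
    [0, 0, 0],
    [0, 0, 10],
    [0, 0, 20],
    [0, 0, 30],
    [0, 0, 40],
    [0, 0, 50],
    [0, 0, 60],
    [0, 0, 70],
    [0, 0, 80],
    [0, 0, 89.4],
    [0, 0, 89.4]
  ],
  "jaw": 0.6
}}

```text
time_s: 20.8
position: [0.4408, -0.2561, 0.1952]
orientation: [-3.142, -0.0, 1.57]
wrist_force: [0.2, -0.4, 0.4]
grip_width: 0.055
```

{"api": "move_arm", "payload": {
  "linear": [
    [0, 0, 0],
    [0, 0, 0],
    [0, 0, 0],
    [0, 0, 0],
    [0, 0, 0]
  ],
  "delta_rot": [
    [0, 0, 0],
    [0, 0, 0],
    [0, 0, 0],
    [0, 0, 0],
    [0, 0, 0]
  ],
  "jaw": 0.4
}}

```text
time_s: 21.42
position: [0.4408, -0.2561, 0.1952]
orientation: [3.142, -0.0, 1.57]
wrist_force: [0.6, -0.3, -0.9]
grip_width: 0.0415
```

{"api": "move_arm", "payload": {
  "linear": [
    [0, 0, 1.5],
    [0, 0, 5],
    [0, 0, 9],
    [1.5, 4, 11],
    [3, 8, 11],
    [4.5, 12, 11],
    [6, 16, 11],
    [7.5, 20, 11],
    [9, 24, 11],
    [10.5, 28, 11],
    [12, 32, 11],
    [13, 34, 11],
    [13.9, 36, 11],
    [13.9, 36, 11],
    [13.9, 36, 11],
    [13.9, 36, 11]
  ],
  "delta_rot": [
    [0, 0, 0],
    [0, 0, 0],
    [0, 0, 0],
    [0, 0, 0],
    [0, 0, 0],
    [0, 0, 0],
    [0, 0, 0],
    [0, 0, 0],
    [0, 0, 0],
    [0, 0, 0],
    [0, 0, 0],
    [0, 0, 0],
    [0, 0, 0],
    [0, 0, 0],
    [0, 0, 0],
    [0, 0, 0]
  ]
}}

```text
time_s: 23.42
position: [0.5796, 0.103, 0.3052]
orientation: [-3.141, 0.0, 1.57]
wrist_force: [-0.6, -0.3, -0.1]
grip_width: 0.042
```

```bash

python3 - <<'E'
from h import *
st();s=capture('side');save(s,'s5')
cv2.imwrite('pics/s5z.png',cv2.resize(s['image'][180:300,210:370],None,fx=4.5,fy=4.5,interpolation=cv2.INTER_CUBIC))
E
```

```text
t 23.43 p [0.5796 0.103  0.3052] o [-3.1412e+00  2.0000e-04  1.5695e+00] g 0.042 F [-0.57 -0.32 -0.06] q [ 0.07  0.55  1.55 -0.    1.04  0.08]
```

View pics/s5z.png

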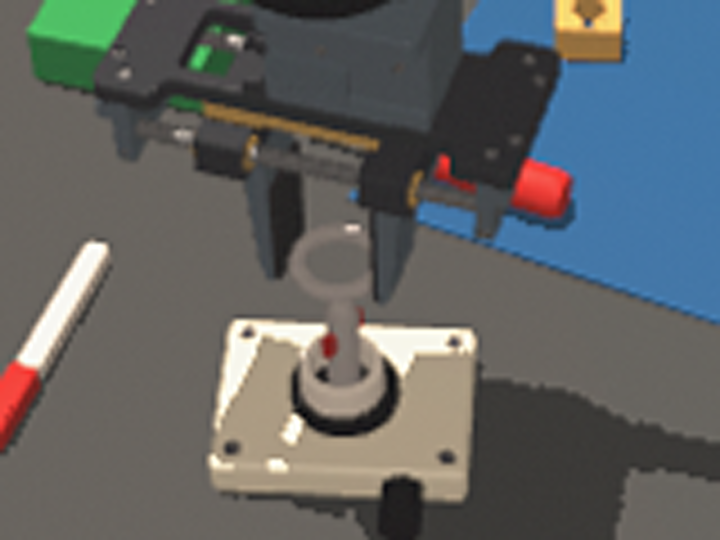

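The side view shows the washer held level above the spindle at about (340,260) in the crop. Lowering it now.

{"api": "move_arm", "payload": {
  "linear": [
    [0, 0.08, -1],
    [0, 0.08, -2],
    [0, 0.08, -3],
    [0, 0.08, -3.6],
    [0, 0.08, -4.1],
    [0, 0.08, -4.5]
  ],
  "delta_rot": [
    [0, 0, 0],
    [0, 0, 0],
    [0, 0, 0],
    [0, 0, 0],
    [0, 0, 0],
    [0, 0, 0]
  ]
}}

```text
time_s: 24.22
position: [0.5798, 0.1046, 0.26]
orientation: [3.142, 0.0, 1.57]
wrist_force: [0.0, 0.5, 0.5]
grip_width: 0.0419
```

{"api": "move_arm", "payload": {
  "linear": [
    [0, -0.03, -0.6],
    [0, -0.03, -1.2],
    [0, -0.03, -1.6],
    [0, -0.03, -1.9],
    [0, -0.03, -1.9]
  ],
  "delta_rot": [
    [0, 0, 0],
    [0, 0, 0],
    [0, 0, 0],
    [0, 0, 0],
    [0, 0, 0]
  ]
}}

```text
time_s: 24.85
position: [0.5798, 0.1044, 0.241]
orientation: [-3.141, 0.0, 1.57]
wrist_force: [-0.2, -1.3, -0.5]
grip_width: 0.0414
```

{"api": "move_arm", "payload": {
  "linear": [
    [0, 0, 0],
    [0, 0, 0],
    [0, 0, 0.5],
    [0, 0, 3],
    [0, 0, 6],
    [-0.5, -4, 6.9],
    [-1, -8, 6.9],
    [-1.5, -12, 6.9],
    [-2, -16, 6.9],
    [-2.5, -20, 6.9],
    [-3, -24, 6.9],
    [-3.5, -28, 6.9],
    [-4, -32, 6.9],
    [-4.2, -35, 6.9],
    [-4.2, -36.4, 6.9],
    [-4.2, -36.4, 6.9],
    [-4.2, -36.4, 6.9]
  ],
  "delta_rot": [
    [0, 0, 0],
    [0, 0, 0],
    [0, 0, 0],
    [0, 0, 0],
    [0, 0, 0],
    [0, 0, 0],
    [0, 0, 0],
    [0, 0, 0],
    [0, 0, 0],
    [0, 0, 0],
    [0, 0, 0],
    [0, 0, 0],
    [0, 0, 0],
    [0, 0, 0],
    [0, 0, 0],
    [0, 0, 0],
    [0, 0, 0]
  ],
  "jaw": 0.6
}}

```text
time_s: 26.98
position: [0.5379, -0.2586, 0.3102]
orientation: [-3.141, -0.0, 1.571]
wrist_force: [0.5, 0.0, 0.4]
grip_width: 0.0548
```

```bash

python3 - <<'E'
from h import *
st();c=capture('wrist');save(c,'w6');t=capture('top');s=capture('side');save(s,'s6')
a=cv2.resize(t['image'][190:270,250:350],(500,400),interpolation=cv2.INTER_CUBIC)
b=cv2.resize(s['image'][220:300,240:340],(500,400),interpolation=cv2.INTER_CUBIC)
cv2.imwrite('pics/c6.png',cv2.resize(np.hstack([a,b]),(800,320)))
im=c['image'];h=cv2.cvtColor(im,cv2.COLOR_BGR2HSV)
m=((h[...,0]>12)&(h[...,0]<35)&(h[...,1]>90)&(h[...,2]>110)).astype(np.uint8);m[240:]=0
P=cloud(c)
n,l,ss,ce=cv2.connectedComponentsWithStats(m)
for i in range(1,n):
    if ss[i,4]>100: print(ss[i],ce[i], w(c,*ce[i],.025))
    if ss[i,4]>500:
        k=max(cv2.findContours((l==i).astype(np.uint8),0,1)[0],key=cv2.contourArea)[:,0]
        q=np.array([w(c,a,b,.025)[:2] for a,b in k],np.float32);print(cv2.minAreaRect(q))
        zz=P[...,2][l==i];print(np.nanpercentile(zz,[5,50,95]))
        x,y=int(ce[i][0]),int(ce[i][1]);cv2.imwrite('pics/w6z.png',cv2.resize(im[max(0,y-50):y+50,x-60:x+60],None,fx=5,fy=5,interpolation=cv2.INTER_CUBIC))
E
```

```text
t 26.98 p [ 0.5379 -0.2586  0.3102] o [-3.1413e+00 -4.0000e-04  1.5712e+00] g 0.0548 F [0.52 0.03 0.37] q [-0.55  0.56  1.52  0.    1.06 -0.55]
[291 132  54  52 828] [306.27173913 160.44927536] [ 0.52689939 -0.19507898  0.025     ]
((0.5347866415977478, -0.191023588180542), (0.031219379976391792, 0.03582432121038437), 13.908737182617188)
[0.02320241 0.02513795 0.02625478]
```

View pics/c6.png

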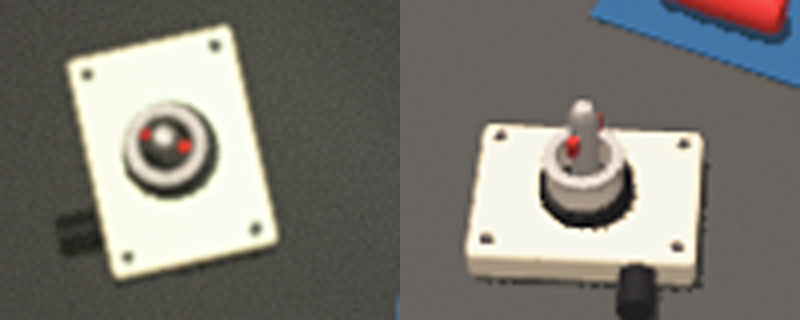

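View pics/w6z.png

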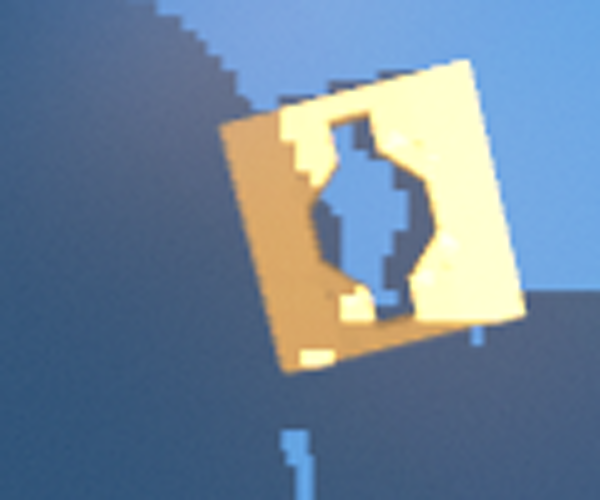

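View pics/w6.png

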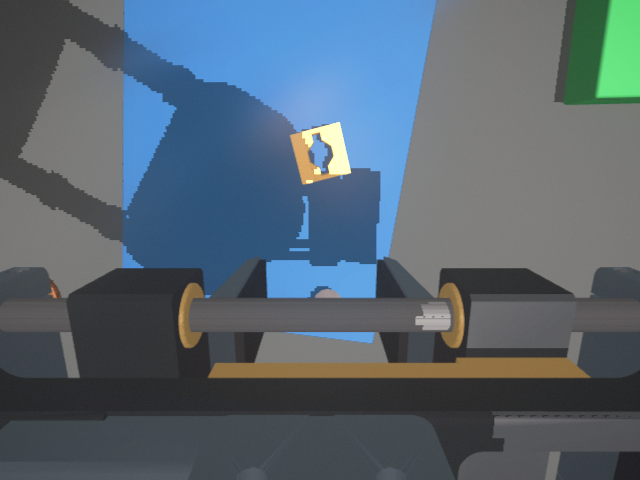

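The crops show the washer seated on the spacer. The bushing is at (320,153), with its slots running parallel to its left and right edges. Computing its pose from the corners.

```bash

python3 - <<'E'
from h import *
c=dict(np.load('w6.npz'))
h=cv2.cvtColor(c['image'],cv2.COLOR_BGR2HSV)
m=((h[...,0]>8)&(h[...,0]<40)&(h[...,1]>40)&(h[...,2]>90)).astype(np.uint8);m[:110]=0;m[200:]=0;m[:,:270]=0;m[:,370:]=0
k=max(cv2.findContours(m,0,1)[0],key=cv2.contourArea)[:,0]
q=np.array([w(c,a,b,.025)[:2] for a,b in k],np.float32);print('rect',cv2.minAreaRect(q))
p=np.array([w(c,246+a/5,110+b/5,.025)[:2] for a,b in [(220,127),(470,60),(525,315),(285,373)]])
print(p.round(4),p.mean(0))
for i in range(4):
    d=p[(i+1)%4]-p[i];print(np.linalg.norm(d).round(4),np.degrees(np.arctan2(d[1],d[0]))%90)
a=w(c,246+350/5,110+120/5,.025);b=w(c,246+395/5,110+310/5,.025);print('slot',np.degrees(np.arctan2(*(a-b)[1::-1])))
E
```

```text
rect ((0.5370517373085022, -0.19036206603050232), (0.03654830902814865, 0.03671843186020851), 13.912944793701172)
[[ 0.5155 -0.1778]
 [ 0.5509 -0.1687]
 [ 0.5593 -0.2039]
 [ 0.5244 -0.2123]] [ 0.5375098 -0.1906769]
0.0365 14.40628672626804
0.0363 13.498984880503741
0.036 13.467784226852984
0.0357 14.364882547832053
slot 103.75334093843772
```

{"api": "move_arm", "payload": {
  "linear": [
    [0, 3, 0],
    [0, 6.8, 0],
    [0, 6.8, -2],
    [0, 6.8, -5],
    [0, 6.8, -8],
    [0, 6.8, -10],
    [0, 6.8, -11.2],
    [0, 6.8, -11.2],
    [0, 6.8, -11.2]
  ],
  "delta_rot": [
    [0, 0, 7],
    [0, 0, 13.9],
    [0, 0, 13.9],
    [0, 0, 13.9],
    [0, 0, 13.9],
    [0, 0, 13.9],
    [0, 0, 13.9],
    [0, 0, 13.9],
    [0, 0, 13.9]
  ]
}}

```text
time_s: 28.25
position: [0.5381, -0.1917, 0.1989]
orientation: [3.141, 0.001, 1.813]
wrist_force: [-1.0, -0.2, 0.6]
grip_width: 0.0545
```

{"api": "move_arm", "payload": {
  "linear": [
    [0, 0, 0],
    [0, 0, 0],
    [0, 0, 0],
    [0, 0, 0],
    [0, 0, 0]
  ],
  "delta_rot": [
    [0, 0, 0],
    [0, 0, 0],
    [0, 0, 0],
    [0, 0, 0],
    [0, 0, 0]
  ],
  "jaw": 0.33
}}

```text
time_s: 28.88
position: [0.5379, -0.1917, 0.1986]
orientation: [3.141, 0.0, 1.813]
wrist_force: [0.1, -0.0, 6.6]
grip_width: 0.036
```

{"api": "move_arm", "payload": {
  "linear": [
    [0, 0, 0],
    [0, 0, 0],
    [0, 0, 0],
    [0, 0, 0],
    [0, 0, 0],
    [0, 0, 0],
    [0, 0, 0],
    [0, 0, 0],
    [0, 0, 0],
    [0, 0, 0],
    [0, 0, 0],
    [0, 0, 0],
    [0, 0, 0]
  ],
  "delta_rot": [
    [0, 0, 0],
    [0, 0, 0],
    [0, 0, 0],
    [0, 0, -10],
    [0, 0, -20],
    [0, 0, -30],
    [0, 0, -40],
    [0, 0, -50],
    [0, 0, -60],
    [0, 0, -70],
    [0, 0, -80],
    [0, 0, -90],
    [0, 0, -90]
  ],
  "jaw": 0.72
}}

```text
time_s: 30.5
position: [0.5378, -0.1916, 0.1982]
orientation: [-3.142, 0.0, 0.243]
wrist_force: [0.6, -0.3, 1.1]
grip_width: 0.0657
```

{"api": "move_arm", "payload": {
  "linear": [
    [0, 0, 0],
    [0, 0, 0],
    [0, 0, 0],
    [0, 0, 0],
    [0, 0, 0],
    [0, 0, 0]
  ],
  "delta_rot": [
    [0, 0, 0],
    [0, 0, 0],
    [0, 0, 0],
    [0, 0, 0],
    [0, 0, 0],
    [0, 0, 0]
  ],
  "jaw": 0.33
}}

```text
time_s: 31.25
position: [0.5378, -0.1916, 0.1982]
orientation: [-3.142, 0.0, 0.242]
wrist_force: [-0.3, 1.3, -0.1]
grip_width: 0.0358
```

{"api": "move_arm", "payload": {
  "linear": [
    [0, 0, 1],
    [0, 0, 4],
    [0, 0, 8],
    [0, 3, 11.2],
    [-0.5, 7, 11.2],
    [-1, 11, 11.2],
    [-1.5, 15, 11.2],
    [-2, 19, 11.2],
    [-2.5, 23, 11.2],
    [-3, 27, 11.2],
    [-3, 30, 11.2],
    [-3, 31.8, 11.2],
    [-3, 31.8, 11.2],
    [-3, 31.8, 11.2]
  ],
  "delta_rot": [
    [0, 0, 0],
    [0, 0, 0],
    [0, 0, 0],
    [0, 0, -4],
    [0, 0, -8],
    [0, 0, -12],
    [0, 0, -16],
    [0, 0, -20],
    [0, 0, -24],
    [0, 0, -28],
    [0, 0, -31],
    [0, 0, -31],
    [0, 0, -31],
    [0, 0, -31]
  ]
}}

```text
time_s: 33.0
position: [0.5079, 0.1257, 0.3103]
orientation: [3.141, 0.0, -0.298]
wrist_force: [0.6, 0.8, -2.3]
grip_width: 0.0356
```

```bash

python3 - <<'E'
from h import *
st();c=capture('wrist');save(c,'w7');im=c['image']
h=cv2.cvtColor(im,cv2.COLOR_BGR2HSV)
m=((h[...,0]<10)|(h[...,0]>170))&(h[...,1]>120)&(h[...,2]>90); m[230:]=0; m[:,:230]=0;m[:,410:]=0
n,l,s,ce=cv2.connectedComponentsWithStats(m.astype(np.uint8));p=[]
for i in range(1,n):
    if s[i,4]>20: print('red',s[i,4],ce[i].round(1),w(c,*ce[i],.074).round(4));p.append(w(c,*ce[i],.074))
d=p[0]-p[1];print('line',np.degrees(np.arctan2(d[1],d[0]))%180,'mid',(p[0]+p[1])/2)
for q,z in [('nose',.09),('keys',.074)]:
    for mm in mark_of('wrist',q): print(q,np.round(mm['centre'],1),round(mm['conf'],2),w(c,*mm['centre'],z).round(4))
x,y=ce[1:].mean(0).astype(int)
cv2.imwrite('pics/w7z.png',cv2.resize(im[max(0,y-60):y+60,x-75:x+75],None,fx=5,fy=5,interpolation=cv2.INTER_CUBIC));print(x,y)
E
```

```text
t 33.0 p [0.5079 0.1257 0.3103] o [ 3.1413  0.     -0.2983] g 0.0356 F [ 0.59  0.85 -2.35] q [ 0.13  0.47  1.71 -0.    0.96  2.  ]
red 75 [340.2 139.3] [0.5761 0.0937 0.074 ]
red 72 [304.5 139.7] [0.5819 0.1135 0.074 ]
line 73.57275747690316 mid [0.57902001 0.10358047 0.074     ]
nose [323.4 135.6] 0.94 [0.5801 0.1027 0.09  ]
keys [320.8 139.7] 0.96 [0.5792 0.1045 0.074 ]
keys [321.9 284.8] 0.61 [0.4937 0.13   0.074 ]
322 139
```

View pics/w7z.png

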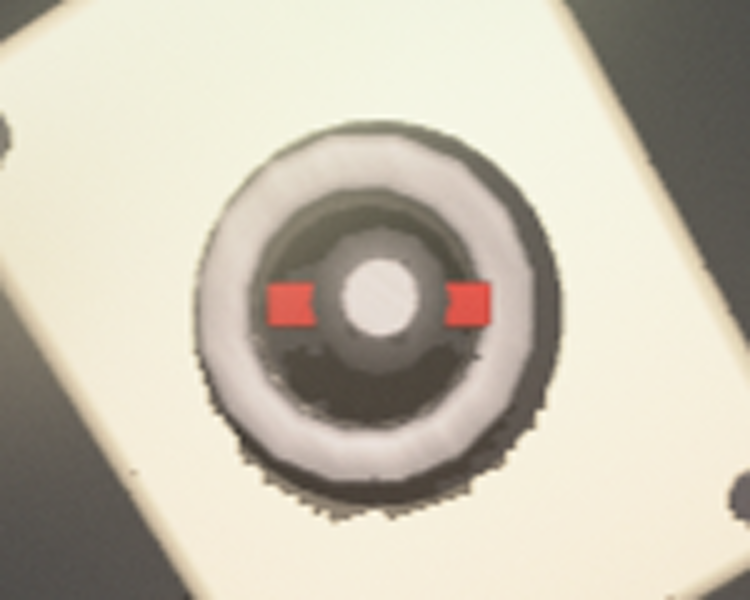

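View pics/w7.png

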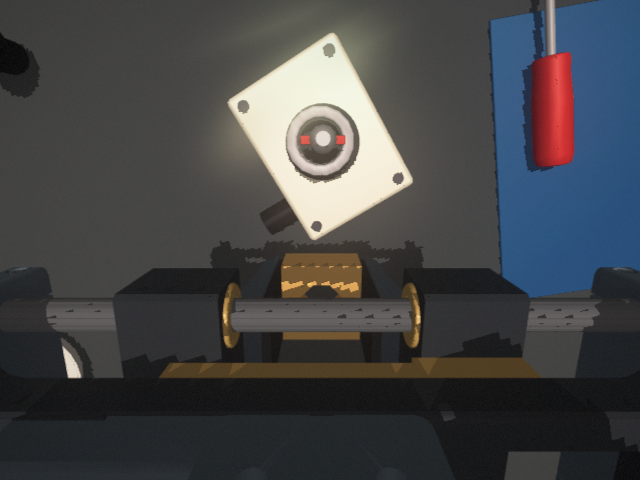

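The keys lie level in the tool view at (304,140) and (340,140), so the slots line up with them. The washer looks slightly off-centre, which lets me refine the spindle position in TCP terms.

```bash

python3 - <<'E'
from h import *
c=dict(np.load('w7.npz'));im=c['image']
h=cv2.cvtColor(im,cv2.COLOR_BGR2HSV)
# ring edges by hand from the x5 crop (origin 247,79)
g=lambda L,z:np.array([w(c,247+a/5,79+b/5,z)[:2] for a,b in L])
def fit(q):
    A=np.linalg.lstsq(np.c_[2*q,np.ones(len(q))],(q**2).sum(1),rcond=None)[0];return A[:2].round(4),np.sqrt(A[2]+A[0]**2+A[1]**2).round(4)
print('outer',fit(g([(201,305),(365,137),(533,290),(365,480),(250,188),(490,195),(258,425),(485,420)],.054)))
print('inner',fit(g([(250,300),(365,189),(275,228),(455,228),(480,300),(290,405),(365,430),(460,385)],.054)))
print('tip',fit(g([(341,298),(418,298),(379,259),(379,337)],.09)))
m=((h[...,1]<50)&(h[...,2]>200)).astype(np.uint8);m[:130]=0;m[148:]=0;m[:,:310]=0;m[:,335:]=0
v,u=np.nonzero(m);print(u.mean(),v.mean(),len(u),w(c,u.mean(),v.mean(),.09))
E
```

```text
outer (array([0.5793, 0.1046]), np.float64(0.0207))
inner (array([0.5792, 0.105 ]), np.float64(0.0149))
tip (array([0.5787, 0.1034]), np.float64(0.0041))
322.59763313609466 137.96449704142012 169 [0.57907367 0.10345528 0.09      ]
```

{"api": "move_arm", "payload": {
  "linear": [
    [3.5, -1.1, 0],
    [7.16, -2.24, 0],
    [7.16, -2.24, 0],
    [7.16, -2.24, -1],
    [7.16, -2.24, -1.8],
    [7.16, -2.24, -2],
    [7.16, -2.24, -2]
  ],
  "delta_rot": [
    [0, 0, 0],
    [0, 0, 0.3],
    [0, 0, 0.3],
    [0, 0, 0.3],
    [0, 0, 0.3],
    [0, 0, 0.3],
    [0, 0, 0.3]
  ]
}}

```text
time_s: 34.02
position: [0.5792, 0.1041, 0.2901]
orientation: [3.141, 0.0, -0.293]
wrist_force: [0.6, -0.6, -2.2]
grip_width: 0.0356
```

```bash

python3 - <<'E'
from h import *
st();s=capture('side');save(s,'s8')
cv2.imwrite('pics/s8z.png',cv2.resize(s['image'][180:300,210:370],None,fx=4.5,fy=4.5,interpolation=cv2.INTER_CUBIC))
E
```

```text
t 34.02 p [0.5792 0.1041 0.2901] o [ 3.1414e+00  4.0000e-04 -2.9330e-01] g 0.0356 F [ 0.61 -0.55 -2.17] q [ 0.08  0.57  1.56 -0.    1.01  1.94]
```

View pics/s8z.png

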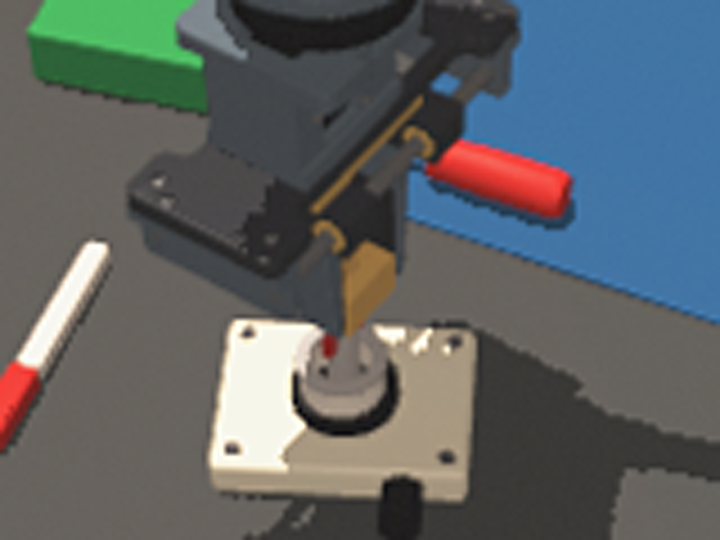

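{"api": "move_arm", "payload": {
  "linear": [
    [0, -0.06, 0],
    [0, -0.06, -0.4],
    [0, -0.06, -0.8],
    [0, -0.06, -1.1],
    [0, -0.06, -1.3],
    [0, -0.06, -1.3]
  ],
  "delta_rot": [
    [0, 0, 0],
    [0, 0, 0],
    [0, 0, 0],
    [0, 0, 0],
    [0, 0, 0],
    [0, 0, 0]
  ]
}}

```text
time_s: 34.83
position: [0.5794, 0.1033, 0.277]
orientation: [3.141, 0.0, -0.294]
wrist_force: [-0.2, -0.1, -2.5]
grip_width: 0.0359
```

{"api": "move_arm", "payload": {
  "linear": [
    [0, 0, -0.3],
    [0, 0, -0.6],
    [0, 0, -0.75],
    [0, 0, -0.9],
    [0, 0, -0.9]
  ],
  "delta_rot": [
    [0, 0, 0],
    [0, 0, 0],
    [0, 0, 0],
    [0, 0, 0],
    [0, 0, 0]
  ]
}}

```text
time_s: 35.45
position: [0.5794, 0.1033, 0.2681]
orientation: [3.142, 0.0, -0.293]
wrist_force: [0.7, -1.0, -2.6]
grip_width: 0.0358
```

{"api": "move_arm", "payload": {
  "linear": [
    [0, 0, -0.1],
    [0, 0, -0.2],
    [0, 0, -0.2]
  ],
  "delta_rot": [
    [0, 0, 0],
    [0, 0, 0],
    [0, 0, 0]
  ]
}}

```text
time_s: 35.83
position: [0.5794, 0.1033, 0.2661]
orientation: [3.142, 0.0, -0.294]
wrist_force: [0.5, -0.2, -2.0]
grip_width: 0.0358
```

There's no reaction force 3 mm below the key tops, so the slots have taken the keys. Continuing down gently.

{"api": "move_arm", "payload": {
  "linear": [
    [0, 0, -0.2],
    [0, 0, -0.4],
    [0, 0, -0.6],
    [0, 0, -0.6]
  ],
  "delta_rot": [
    [0, 0, 0],
    [0, 0, 0],
    [0, 0, 0],
    [0, 0, 0]
  ]
}}

```text
time_s: 36.33
position: [0.5794, 0.1034, 0.26]
orientation: [3.141, 0.0, -0.294]
wrist_force: [-0.7, -0.1, -0.7]
grip_width: 0.0357
```

{"api": "move_arm", "payload": {
  "linear": [
    [0, 0, -0.3],
    [0, 0, -0.5],
    [0, 0, -0.7],
    [0, 0, -0.85],
    [0, 0, -1],
    [0, 0, -1]
  ],
  "delta_rot": [
    [0, 0, 0],
    [0, 0, 0],
    [0, 0, 0],
    [0, 0, 0],
    [0, 0, 0],
    [0, 0, 0]
  ]
}}

```text
time_s: 37.08
position: [0.5794, 0.1034, 0.2501]
orientation: [3.142, 0.0, -0.294]
wrist_force: [0.8, -1.3, -1.2]
grip_width: 0.0359
```

{"api": "move_arm", "payload": {
  "linear": [
    [0, 0, -0.05],
    [0, 0, -0.05],
    [0, 0, -0.05],
    [0, 0, 0],
    [0, 0, 3],
    [0, 0, 6],
    [-4, 1.2, 6],
    [-8, 2.4, 7],
    [-8, 2.4, 7],
    [-8, 2.4, 7]
  ],
  "delta_rot": [
    [0, 0, 0],
    [0, 0, 0],
    [0, 0, 0],
    [0, 0, 0],
    [0, 0, 0],
    [0, 0, 0],
    [0, 0, 0],
    [0, 0, 0],
    [0, 0, 0],
    [0, 0, 0]
  ],
  "jaw": 0.62
}}

```text
time_s: 38.33
position: [0.4998, 0.1274, 0.3205]
orientation: [-3.141, -0.001, -0.293]
wrist_force: [-0.4, 0.2, -0.6]
grip_width: 0.0565
```

```bash

python3 - <<'E'
from h import *
st();c=capture('wrist');save(c,'w9');s=capture('side');save(s,'s9')
P=cloud(c);Q=cloud(s)
h=cv2.cvtColor(c['image'],cv2.COLOR_BGR2HSV)
m=((h[...,0]>8)&(h[...,0]<40)&(h[...,1]>60)&(h[...,2]>90)).astype(np.uint8);m[230:]=0;m[:,:270]=0;m[:,380:]=0
k=max(cv2.findContours(m,0,1)[0],key=cv2.contourArea)[:,0]
q=np.array([w(c,a,b,.076)[:2] for a,b in k],np.float32);print('rect@76',cv2.minAreaRect(q))
z=P[...,2][m>0];print('z brass',np.nanpercentile(z,[5,25,50,75,95]).round(4))
a=cv2.resize(c['image'][60:220,230:430],(500,400),interpolation=cv2.INTER_CUBIC)
b=cv2.resize(s['image'][220:300,240:340],(500,400),interpolation=cv2.INTER_CUBIC)
cv2.imwrite('pics/c9.png',cv2.resize(np.hstack([a,b]),(800,320)))
E
```

```text
t 38.33 p [0.4998 0.1274 0.3205] o [-3.1412e+00 -1.0000e-03 -2.9330e-01] g 0.0565 F [-0.43  0.16 -0.61] q [ 0.13  0.45  1.71 -0.    0.98  2.  ]
rect@76 ((0.5784866809844971, 0.10425446927547455), (0.03691570833325386, 0.03770427033305168), 73.79622650146484)
z brass [0.0335 0.0754 0.076  0.0766 0.0774]
```

View pics/c9.png

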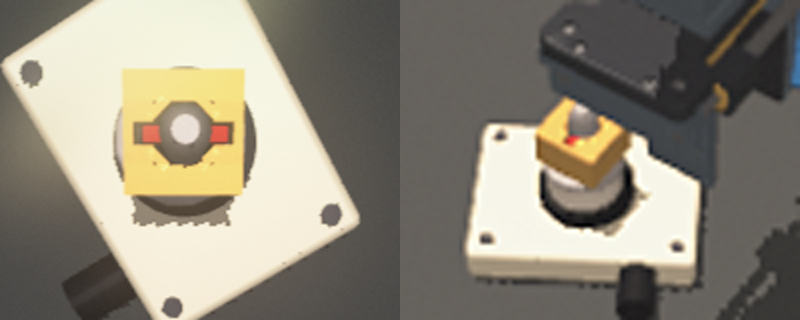

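The bushing's top is at 76.0 mm, which is the seated height. The keys sit in its slots, it is level, and the gripper is clear. Handing in.

```bash
python3 -c "
from h import *
st();close_job();st()"
```

```text
t 38.42 p [0.5002 0.1272 0.3202] o [-3.1414e+00 -6.0000e-04 -2.9380e-01] g 0.0567 F [0.1  0.59 0.16] q [ 0.13  0.45  1.71 -0.    0.98  2.  ]
the job is handed in; nothing more can be done
the job is handed in; nothing more can be done
```

I threaded the white spacer, then the steel washer from the mat, then the brass bushing onto the spindle, and handed the job in at 38.4 s of the 72 s allowed. The copper ring on the bench was left alone. The hand-in reports no verdict.

**Bushing:** I lined its slots up with the keys from the wrist camera (key line about 73°). It went straight in without needing to be turned, and the wrist force showed no sign of contact at any stop on the way down.

**Last checks:**
- The bushing's top measured 76.0 mm, which is its seated height (54 + 22 mm), and its centre was about 1 mm from the spindle axis. It was level, with the keys in its slots and the gripper clear.
- The washer sat 1–1.5 mm off the axis, inside its 3.5 mm limit. I checked the spacer and washer by eye in the pictures and did not measure their heights.

**What went wrong:** the washer took three tries to grip. The first was about 12 mm off-centre because the arm's speed limit cut a move short; the second was too high and pressed on the ring with about 25 N. I looked again and regripped after the first, then went lower.

**Not checked:** I did not measure the bystanders again at the end. None was near a grasp, and I saw no contact with them.

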